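# Calibrate the bench scale with its keypad and check weight

## Task

Calibrate the scale from its remote keypad: press the long bar key to begin, press the round key while the pan is still empty, set the largest check weight upright and gently on the middle of the pan and let go of it, then press the square key and last the long bar key again to finish; the weight stays on the pan. Push each key fully down for a moment and let it come up; never press the square key before the weight is on the pan, or the round key after. Never press the mushroom-headed stop key, and do not disturb the other two weights, the spray bottle or the jars.

Things in the scene. Friction and masses are not known exactly. Their poses are not given: they have to be found in the camera images.
- scale: Bench scale with a flat steel pan on top, 264x226x92 mm, fixed to the table, turned about z (its x axis points away from its display side). Origin under its middle on the table. The pan is 192 mm (x) by 222 mm (y), its flat top 92 mm above the table. Its own printed panel is not used.
- pan_middle (a point): Middle of the pan's top face (92 mm above the table).
- weight_stand: Low wooden slab, 66 mm (x) by 180 mm (y) by 14 mm high, fixed; three flat dark round marks along its y axis at -56, 0 and +56 mm show where the weights stand. Origin under its middle on the table.
- big_weight: The largest of three steel check weights: upright, round, 28 mm diameter, 42 mm high with a knob on top, the plain cylinder part reaches to about 25 mm; 0.2 kg, loose. Origin in the middle of its underside, z up. It stands on one of the three marks.
- mid_weight: Middle check weight, same shape, 22 mm diameter, 34 mm high, 0.1 kg, loose on another mark. Origin in the middle of its underside.
- small_weight: Smallest check weight, same shape, 18 mm diameter, 26 mm high, 0.05 kg, loose on another mark. Origin in the middle of its underside.
- keypad: Remote keypad of the scale: grey case 66 mm (x) by 180 mm (y) by 34 mm high, fixed, a short cable stub at its +x side. Four white keys with black seats stand in a row along its y axis at -63, -21, +21 and +63 mm, in any order, pressed straight down. Origin under its middle on the table.
- round_key_top (a point): Top centre of the round key: flat disc, 26 mm diameter, its top 46.5 mm above the table when up. The point moves with the key.
- round_key (a joint): Key travel 0 (up) to 0.005 m (fully down); springs back; about 1.4 N to start it moving and 5 N fully down. Pressed counts from 0.0035 m.
- square_key_top (a point): Top centre of the square key: flat, 25x25 mm, top 46.5 mm above the table when up.
- square_key (a joint): Key travel 0 (up) to 0.005 m (fully down); springs back; about 1.4 N to start it moving and 5 N fully down. Pressed counts from 0.0035 m.
- bar_key_top (a point): Top centre of the long bar key: flat, 44 mm long across the keypad (keypad x) and 13 mm wide, top 46.5 mm above the table when up.
- bar_key (a joint): Key travel 0 (up) to 0.005 m (fully down); springs back; about 1.4 N to start it moving and 5 N fully down. Pressed counts from 0.0035 m.
- stop_key_top (a point): Top of the mushroom-headed stop key: domed round head, 33 mm diameter, top 54.5 mm above the table. Not to be pressed.
- stop_key (a joint): Travel of the stop key, 0 (up) to 0.005 m; springs back; as stiff as the others.
- impulse_sealer: Long bag sealer of the room, fixed in the same place always: base about 90 mm (x) by 360 mm (y) by 70 mm high, turned 0.14 rad about z; its narrow sealing arm stands open above the base, rising from about 80 mm high at the left (+y) end to about 240 mm at the right (-y) end. An obstacle behind the keypad and the stand, not to be struck. Origin under its middle on the table.
- spray_bottle: Spray bottle standing upright, 46x109 mm, 218 mm high, loose bystander. Origin in the middle of its underside.
- lidded_jar: Round jar with black lid, 66 mm diameter, 90 mm high, loose bystander. Origin in the middle of its underside.
- spice_jar: Small round jar with dark lid, 44 mm diameter, 96 mm high, loose bystander. Origin in the middle of its underside.
Not all that is in view belongs to the job. What is shaped like the big_weight but purple is not meant.

How it is judged:
On the way, in this order (a step that is already met when the one before it is completed fails the run):
1. the bar key is pressed down (value of joint bar_key above 0.0035 m), for 0.1 s.
2. the round key is pressed down (value of joint round_key above 0.0035 m), for 0.1 s.
3. the big weight stands upright and released within 45 mm of the middle of the pan (horizontal distance between big_weight and pan_middle below 0.045 m and angle between big_weight's own z axis and vertical below 0.2 rad and contact force between big_weight and scale above 0.5 N and contact force between big_weight and the fingers below 0.1 N and linear speed of big_weight below 0.02 m/s), for 0.2 s.
4. the square key is pressed down with the weight on the pan (value of joint square_key above 0.0035 m and horizontal distance between big_weight and pan_middle below 0.11 m and height (world z) of big_weight between 0.08 and 0.13 m), for 0.1 s.
5. the bar key is pressed down again, the weight still on the pan (value of joint bar_key above 0.0035 m and horizontal distance between big_weight and pan_middle below 0.11 m and height (world z) of big_weight between 0.08 and 0.13 m), for 0.1 s.
At the end, for the whole second after the job is handed in: The big weight stands upright, at rest and released on the pan within 45 mm of its middle, and all four keys are up (less than 1.5 mm down) (all of step 3 and value of joint each of bar_key, round_key, square_key, stop_key below 0.0015 m); the robot touches nothing.
It fails at once if the stop key is pressed (2 mm or more) (value of joint stop_key above 0.002 m).
It fails at once if the round key is pressed while the big weight is on the pan, or the square key while it is not ((value of joint round_key above 0.0035 m and (horizontal distance between big_weight and pan_middle below 0.11 m and height (world z) of big_weight between 0.08 and 0.13 m)) or (value of joint square_key above 0.0035 m and not (horizontal distance between big_weight and pan_middle below 0.11 m and height (world z) of big_weight between 0.08 and 0.13 m))).
It fails at once if the big weight hits the pan hard (over 40 N) (contact force between big_weight and scale above 40 N).
It fails at once if another weight is moved by more than 25 mm or tipped (distance of any of mid_weight, small_weight from where it was at the start of the episode above 0.025 m or angle between any of mid_weight, small_weight's own z axis and vertical above 0.35 rad).
It fails at once if the bottle or a jar is moved by more than 25 mm or tipped (distance of any of spray_bottle, lidded_jar, spice_jar from where it was at the start of the episode above 0.025 m or angle between any of spray_bottle, lidded_jar, spice_jar's own z axis and vertical above 0.35 rad).
It also fails if it takes over 67 s, if anything falls off the work surface, if the arm or the gripper's body presses on something with over 40 N, if the wrist force passes 120 N, or if a joint passes its speed limit or range.

## Robot

A 6-joint arm with a two-finger parallel gripper is mounted at the origin on a cart in front of the work surface, level with it; the furniture and walls round the work are solid. World frame = base frame: x ahead of the robot, y to its left, z up, the work surface at z = 0. Lengths are in m, angles in rad, forces in N, time in s.
With the tool pointing down it reaches from about 0.3 to 0.775 m from the base axis. Payload 14.6 kg.
Tool frame: the origin (TCP) lies at the very end of the fingers, on their centre line; the grasp point (between the pads) lies 19 mm behind it; z points along the fingers, y is the line along which they close (so a half turn about z gives the same grasp; the last joint's range is limited). The gripper opens to 85 mm and grips with 20 to 120 N. Pads are 22 mm wide; open, the fingers measure 114 mm over their backs; the gripper's body (76 mm by 85 mm) begins 54 mm behind the grasp point. The pads swing forward as they close: fully open they stand 13 mm farther back than shut.
Start: joints at [-1.31, 0.3, 1.521, -0, 1.321, -0.067], TCP at [0.177, -0.521, 0.231] pointing down, gripper open.
Joint ranges: [-3.03, 3.03], [-0.79, 2.21], [0.23, 2.52], [-1.04, 4.18], [0, 3.07], [-2.55, 2.55]. Speed limits (rad/s): [2.22, 2.22, 2.57, 3.14, 3.14, 3.14].

## Interface

Orientations are given as [roll, pitch, yaw] about the fixed x, y, z axes, in that order (R = Rz(yaw) Ry(pitch) Rx(roll)).
In Python, from station import bot, eyes gives the robot as it stands.
- The arm moves only by the shell command python3 -m pendant 'ROWS'. ROWS is JSON, a list of rows, each a list of 5 numbers: the closure, from -1 (fully open) to 1 (shut), then the shift along the tool's x, y, z in cm, then the turn about the tool's z in rad. In form: [[hand, x, y, z, turn], ...]. A call has exactly 5 rows; each row is the pose to reach, as a shift and turn from the pose commanded when the call began, along the tool's axes at that moment; what a row does not reach only later rows make up. A row lasts 1/8 s, in which the tool goes at most 62.5 mm and 10.7 degrees, less where a joint would pass 70% of its speed; a pose out of reach is approached as far as the arm can. A call with a gripper value outside its range is refused whole. The fingers move at their own pace and stop on an object; the grip force is fixed at half the most. Time passes only in rows, so rows that repeat a pose let the fingers close, or fill a call up. It gives the time, the measured TCP pose, the force, the opening and the grip force at its end, in the units of the state.
- bot.sense(): the state, without advancing time (a new reading comes with each control period).
- eyes.capture(name): name is "scene" or "top"; returns a dict with "image" (384x512x3 uint8, red, green, blue), "fovy" (degrees; the focal length in pixels is half the picture's height over the tangent of half this angle, whatever the lens; pixels are square), "cx", "cy" (the principal point, pixels), "position" and "orientation" of the camera in the world. Camera axes: x right, y down, z forward; pixel columns grow to the right and rows downward; lengths in m; the calibration is good to about 2 mm. A picture is of the moment at which its call begins. There is no depth.
- bot.job_done(): hands the job in; it is judged then, once.
The state is a dict: "t": time; "joint_pos": joint angles; "joint_vel": joint speeds; "joint_efforts": joint torques, N m; "tool_pos": TCP position; "eef_rot": TCP orientation; "force": force on the tool from outside, world axes, zero at the start; "moment": the same for the moment, N m; "width": finger opening in m; "grip_force": force on a finger pad.
Only numpy, scipy, OpenCV 4.12 (cv2) and the standard library are available. Lean on these libraries where they do the work, as an engineer would, in place of code of your own. Each camera call takes 0.05 s, during which the arm holds its last target. There are 200 camera calls.

## Working session

There is one attempt and no reset: what is moved stays moved. The work goes in short steps, Python scripts to look and compute and a shell command to move; the robot and the scene stay as the last step left them, time stands still between calls to the robot, and variables do not carry over. Pictures are saved under pics/ and viewed, at most 10 in all, crops included, and the job is handed in when it is done.

```bash
mkdir -p pics
cat > h.py <<'E'
import numpy as np, cv2
from scipy.spatial.transform import Rotation as R
from station import bot, eyes
def rot(o):
    o=np.array(o,float)
    if o.shape==(3,3): return o
    return R.from_euler('xyz',o).as_matrix() if o.size==3 else R.from_quat(o).as_matrix()
def cam(n):
    c=eyes.capture(n); c['f']=c['image'].shape[0]/2/np.tan(np.radians(c['fovy'])/2); c['R']=rot(c['orientation']); return c
def ray(c,u,v,z):
    d=c['R']@np.array([(u-c['cx'])/c['f'],(v-c['cy'])/c['f'],1]); p=np.array(c['position'])
    return p+d*(z-p[2])/d[2]
def proj(c,P):
    q=c['R'].T@(np.array(P)-c['position']); return c['f']*q[:2]/q[2]+[c['cx'],c['cy']]
E
python3 - <<'E'
from h import *
for n in ('top','scene'):
    c=cam(n); cv2.imwrite(f'pics/{n}.png',cv2.resize(c['image'][...,::-1],None,fx=1.5,fy=1.5,interpolation=cv2.INTER_CUBIC))
    print(n,c['position'],c['orientation'],c['fovy'],c['cx'],c['cy'])
print(bot.sense())
E
```

```text
top [0.32884864 0.07300457 1.37154263] [-2.98431045 -0.0050713  -1.5416741 ] 51.97034960657725 255.65749755986434 191.93164718299468
scene [0.12793738 0.96502165 0.65751767] [-2.0983562  -0.0146312  -2.68054644] 50.91952275689508 255.89527918611034 187.80932092372282
{'t': 0.1, 'joint_pos': array([-1.30962572e+00,  3.00439284e-01,  1.52151558e+00,  9.15844020e-06,
        1.32067561e+00, -6.65938425e-02]), 'joint_vel': array([ 0.00133206, -0.00028701, -0.00183911,  0.0003143 ,  0.00055509,
        0.00117568]), 'joint_efforts': array([ 8.15229196e-04, -5.44381857e+01, -3.62371874e+01, -6.69865017e-05,
        3.10060830e-03, -7.39721543e-06]), 'tool_pos': array([ 0.17701032, -0.52052435,  0.23076647]), 'eef_rot': array([-3.14055772e+00, -7.79130022e-05,  3.27762134e-01]), 'force': array([-0.55815392, -0.25675949,  0.39320627]), 'moment': array([-0.04121118, -0.03068836, -0.0472209 ]), 'grip_force': 0.0, 'width': 0.08547015948968661}
```

View pics/top.png

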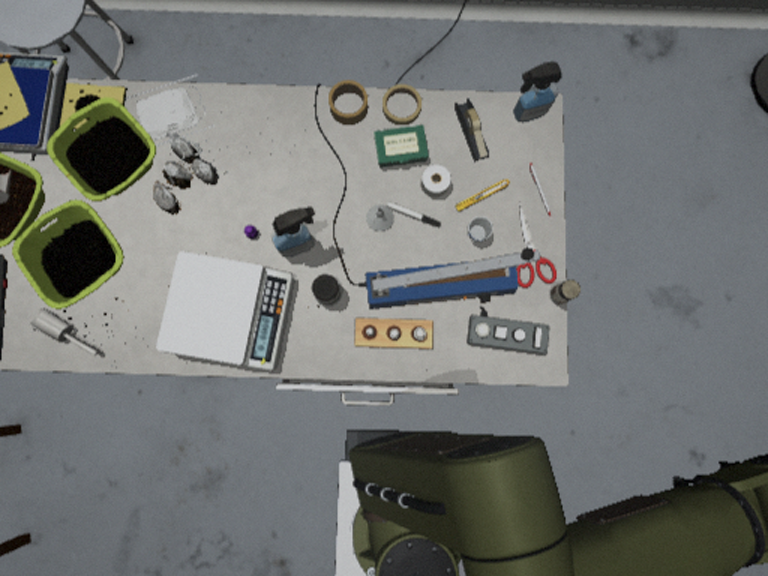

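View pics/scene.png

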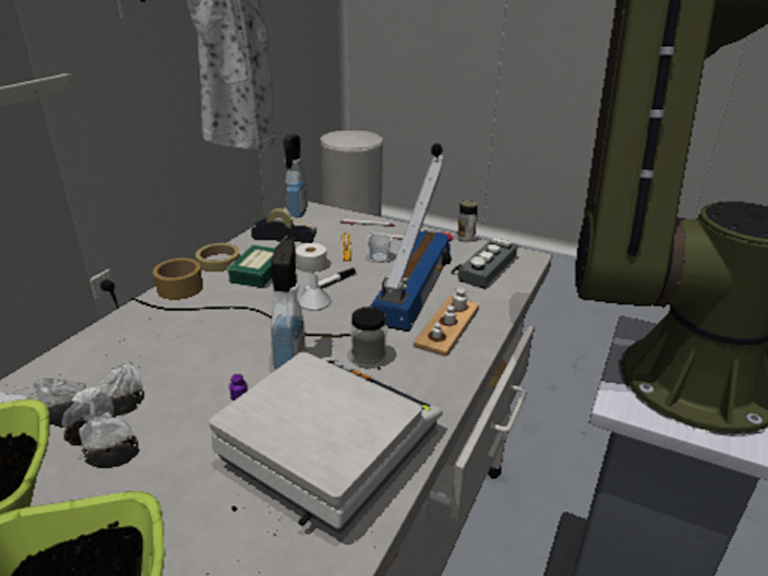

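The top view shows the keypad at about (508,335) in 1.5x pixels, with round, square, round and bar keys from left to right. The stand is at (394,333) with weights at x = 370, 394 and 420. The pan is at about (211,308), and a purple decoy sits at (251,231). The biggest weight looks like the right-hand one at (420,333). I also need to tell the round key from the mushroom (483 or 519), so I'll enlarge both.

Run:
```python
from h import *
a=cam('top')['image'][...,::-1]; b=cam('scene')['image'][...,::-1]
A=cv2.resize(a[202:242,232:372],(798,228),interpolation=cv2.INTER_CUBIC)
B=cv2.resize(b[150:240,270:360],(340,340),interpolation=cv2.INTER_CUBIC)
B2=cv2.resize(a[160:250,100:200],(378,340),interpolation=cv2.INTER_CUBIC)
o=np.zeros((570,798,3),np.uint8); o[:228]=A; o[229:569,:340]=B; o[229:569,400:778]=B2
cv2.imwrite('pics/crop.png',o)
```

```text
(no output)
```

View pics/crop.png

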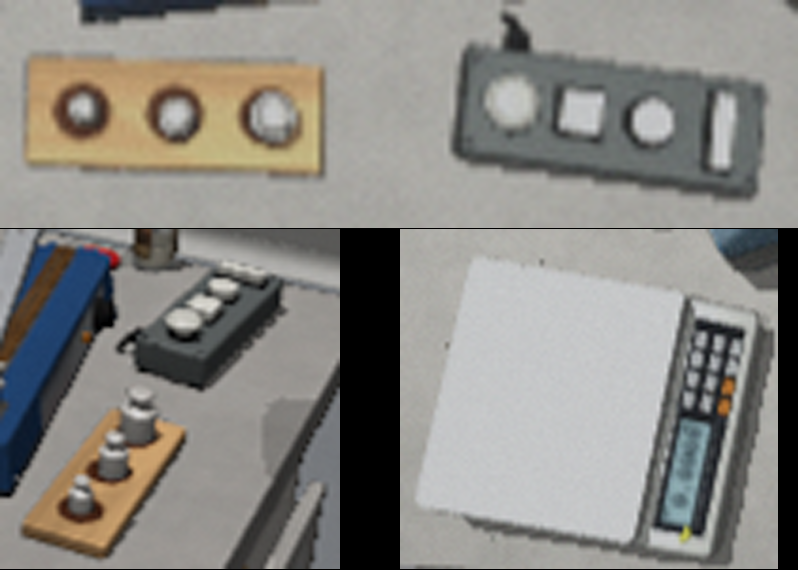

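The crop shows the stop key (large dome) at crop (511,102), square at (582,112), round at (652,121) and bar at (720,131). The candidates for big_weight are the steel weights at crop x = 82, 176 and 271, plus the purple one. The right-hand steel weight at (271,116) is clearly the widest and tallest in both views, so that is the one.

```bash
cat > geo.py <<'E'
from h import *
from scipy.optimize import least_squares
if 1:
    c=cam('top'); s=cam('scene')
    A=lambda u,v:(232+u/5.7,202+v/5.7)
    def fit(pts,pix,cams,x0):
        f=lambda x:np.concatenate([proj(k,[x[0]+p[0]*np.cos(x[2])-p[1]*np.sin(x[2]),x[1]+p[0]*np.sin(x[2])+p[1]*np.cos(x[2]),p[2]])-q for p,q,k in zip(pts,pix,cams)])
        r=least_squares(f,x0); print(r.x.round(4),'res px',np.abs(r.fun).max().round(2)); return r.x
    def T(x,p): return np.array([x[0]+p[0]*np.cos(x[2])-p[1]*np.sin(x[2]),x[1]+p[0]*np.sin(x[2])+p[1]*np.cos(x[2])])
    kp=fit([(0,.063,.0545),(0,.021,.0465),(0,-.021,.0465),(0,-.063,.0465)],[A(511,102),A(582,112),A(652,121),A(720,131)],[c]*4,[.4,-.1,-.1])
    st=fit([(.033,.09,.014),(.033,-.09,.014),(-.033,-.09,.014),(-.033,.09,.014)],[A(27,58),A(322,67),A(322,174),A(27,163)],[c]*4,[.4,0,0])
    P=[((u-400)/3.78+100,(v-229)/3.78+160) for u,v in [(475,258),(688,293),(633,541),(418,507)]]
    Q=[ray(c,u,v,.092)[:2] for u,v in P]; print('pan corners',np.round(Q,3),'mid',np.mean(Q,0).round(4))
    for n,y in zip(('sq','round','bar'),(.021,-.021,-.063)): print(n,T(kp,(0,y)).round(4))
    print('big by stand',T(st,(0,-.056)).round(4),'by knob',ray(c,*A(271,116),.05)[:2].round(4))
E
python3 - <<'E'
from geo import *
b=s['image'][150:240,270:360]
for n,q in (('big',(*T(st,(0,-.056)),.056)),('sq',(*T(kp,(0,.021)),.0465)),('round',(*T(kp,(0,-.021)),.0465)),('bar',(*T(kp,(0,-.063)),.0465))):
    print(n,'in crop B',((proj(s,q)-[270,150])*340/90+[0,229]).round(0))
E
```

```text
[ 0.4434 -0.2146 -0.1013] res px 0.31
[ 0.4393  0.0453 -0.0008] res px 0.57
pan corners [[0.6   0.525]
 [0.574 0.336]
 [0.358 0.37 ]
 [0.381 0.555]] mid [0.4783 0.4467]
sq [ 0.4456 -0.1937]
round [ 0.4413 -0.2355]
bar [ 0.4371 -0.2773]
big by stand [ 0.4392 -0.0107] by knob [ 0.4376 -0.0107]
big in crop B [136. 387.]
sq in crop B [201. 300.]
round in crop B [221. 282.]
bar in crop B [239. 264.]
```

```bash
python3 - <<'E'
from h import *
c=cam('top')
for n,u,v,z in (('arm tip R',530,256,.24),('arm L',372,287,.08),('base FR',518,291,.07),('base FL',368,305,.07),('spice',566,288,.096),('jar',326,289,.09),('bottle',293,225,.2)):
    print(n,ray(c,u/1.5,v/1.5,z).round(3))
s=np.array([.177,-.521,.231]);y=.328;d=np.array([.437,-.277,.10])-s
print('row shift cm',100*np.array([np.cos(y)*d[0]+np.sin(y)*d[1],np.sin(y)*d[0]-np.cos(y)*d[1],-d[2]]))
E
python3 -m pendant '[[1,0,0,0,-0.18],[1,0,0,0,-0.36],[1,0,0,0,-0.54],[1,0,0,0,-0.72],[1,0,0,0,-0.9]]'
```

```text
arm tip R [ 0.58  -0.212  0.24 ]
arm L [0.535 0.098 0.08 ]
base FR [ 0.537 -0.228  0.07 ]
base FL [0.496 0.106 0.07 ]
spice [ 0.543 -0.327  0.096]
jar [0.526 0.198 0.09 ]
bottle [0.639 0.261 0.2  ]
row shift cm [ 32.47436921 -14.72329259  13.1       ]
t: 0.98
tool_pos: [0.1771, -0.5207, 0.2312]
eef_rot: [-3.142, -0.0, 1.234]
force: [-0.9, 0.1, -1.1]
width: 0.0
grip_force: 0.0
```

```bash
python3 -m pendant '[[1,5,2.6,0,-0.1],[1,10,5.2,0,-0.2],[1,15,7.8,0,-0.3],[1,20,10.4,0,-0.343],[1,25,13,0,-0.343]]'
```

```text
t: 1.6
tool_pos: [0.3847, -0.3276, 0.2314]
eef_rot: [3.141, 0.0, 1.571]
force: [0.3, -0.5, -0.3]
width: -0.0003
grip_force: 0.0
```

```bash
python3 -m pendant '[[1,2.5,2.6,2,0],[1,5.1,5.3,6,0],[1,5.1,5.3,11,0],[1,5.1,5.3,15,0],[1,5.1,5.3,15,0]]'
python3 - <<'E'
from h import *
o=[]
for n,(u,v) in (('scene',(325,165)),('top',(340,220))):
    a=cam(n)['image'][...,::-1]; o.append(cv2.resize(a[v-35:v+35,u-35:u+35],(390,390),interpolation=cv2.INTER_CUBIC))
cv2.imwrite('pics/bar.png',np.hstack(o)); print(bot.sense()['tool_pos'])
E
```

```text
t: 2.22
tool_pos: [0.4355, -0.2771, 0.0792]
eef_rot: [-3.137, -0.003, 1.571]
force: [0.6, 0.4, 1.8]
width: -0.0002
grip_force: 0.0
[ 0.43701971 -0.27840124  0.08260169]
```

View pics/bar.png

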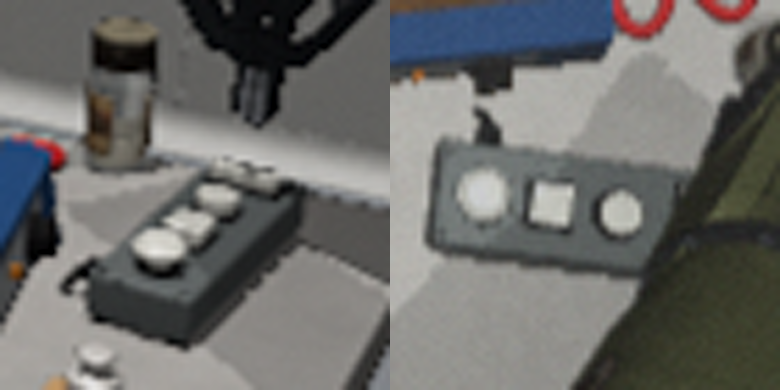

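The closed fingertips are directly above the bar key: fingers at (258,105) and the bar at (245,175) in the left half. The mushroom head at (160,250) is the far key. I'll press now.

```bash
python3 -m pendant '[[1,0,0,3,0],[1,0,0,3.8,0],[1,0,0,4,0],[1,0,0,4,0],[1,0,0,4,0]]'; python3 -c "
from h import *
s=bot.sense();print(s['tool_pos'],s['force'])"
```

```text
t: 2.95
tool_pos: [0.4369, -0.2783, 0.0422]
eef_rot: [3.141, 0.001, 1.571]
force: [-2.2, -0.1, 4.0]
width: 0.0001
grip_force: 2.1
[ 0.43691449 -0.27832227  0.04221783] [-2.22446173 -0.12917897  4.04664868]
```

```bash
python3 -m pendant '[[1,0,0,0.08,0],[1,0,0,0.08,0],[1,0,0,0.08,0],[1,0,0,0.08,0],[1,0,0,0.08,0]]'; python3 -m pendant '[[1,0,0,-1,0],[1,0,0,-3,0],[1,2,0.2,-3,0],[1,4.2,0.4,-3,0],[1,4.2,0.4,-3,0]]';python3 -m pendant '[[1,0,0,0,0],[1,0,0,1,0],[1,0,0,2,0],[1,0,0,2,0],[1,0,0,2,0]]'
```

```text
t: 3.58
tool_pos: [0.437, -0.2784, 0.0414]
eef_rot: [3.14, 0.001, 1.571]
force: [-3.6, 0.0, 12.6]
width: 0.0001
grip_force: 5.9
t: 4.2
tool_pos: [0.4405, -0.2341, 0.07]
eef_rot: [-3.141, -0.001, 1.573]
force: [0.7, 0.3, 1.3]
width: -0.0001
grip_force: 0.0
t: 4.82
tool_pos: [0.4406, -0.2361, 0.0504]
eef_rot: [-3.141, -0.0, 1.571]
force: [0.1, -0.8, 0.5]
width: 0.0004
grip_force: 0.0
```

```bash
python3 -m pendant '[[1,0,0,0.5,0],[1,0,0,0.92,0],[1,0,0,0.92,0],[1,0,0,0.92,0],[1,0,0,0.92,0]]'
```

```text
t: 5.45
tool_pos: [0.4409, -0.2362, 0.0416]
eef_rot: [3.141, 0.001, 1.571]
force: [0.8, -0.3, 5.7]
width: -0.0004
grip_force: 2.5
```

```bash
python3 -m pendant '[[1,0,0,-2,0],[1,0,0,-5,0],[1,0,0,-9,0],[0.5,4,0,-10,0],[-0.2,9,-0.1,-10,0]]';python3 -m pendant '[[-0.2,6,0,0,0],[-0.2,11,0,0,0],[-0.2,13.5,-0.1,0,0],[-0.2,13.5,-0.1,2,0],[-0.2,13.5,-0.1,2,0]]'
python3 - <<'E'
from h import *
o=[]
for n,(u,v) in (('scene',(295,195)),('top',(280,222))):
    a=cam(n)['image'][...,::-1]; o.append(cv2.resize(a[v-35:v+35,u-35:u+35],(390,390),interpolation=cv2.INTER_CUBIC))
cv2.imwrite('pics/pre.png',np.hstack(o)); s=bot.sense();print(s['tool_pos'],s['width'])
E
```

```text
t: 6.08
tool_pos: [0.4397, -0.1455, 0.1419]
eef_rot: [3.14, 0.001, 1.569]
force: [0.9, 0.8, -0.1]
width: 0.036
grip_force: 0.0
t: 6.7
tool_pos: [0.4378, -0.0107, 0.1203]
eef_rot: [-3.139, -0.0, 1.571]
force: [0.5, 0.0, 0.0]
width: 0.051
grip_force: 0.0
[ 0.43865111 -0.01119736  0.12155386] 0.05097914396865284
```

View pics/pre.png

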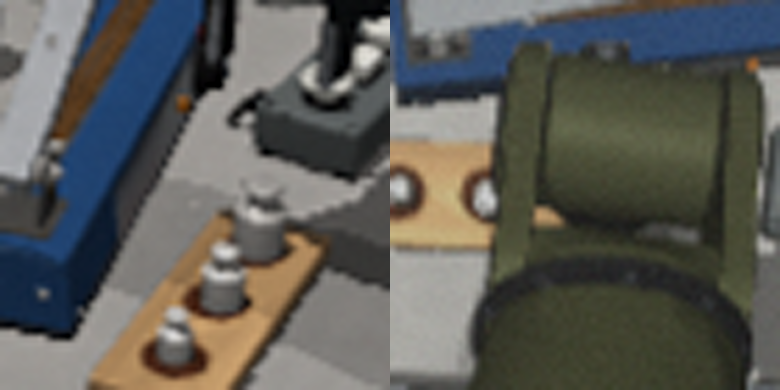

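```bash
python3 - <<'E'
from h import *
s=cam('scene'); print(ray(s,260+262/5.571,160+232/5.571,.0265), ((proj(s,[.4386,-.0112,.121])-[260,160])*5.571).round())
E
python3 -m pendant '[[-0.2,0,0,2,0],[-0.2,0,0,4,0],[-0.2,0,0,5.5,0],[-0.2,0,0,6,0],[-0.2,0,0,6,0]]'
```

```text
[ 0.43228196 -0.00703925  0.0265    ] [268.  68.]
t: 7.48
tool_pos: [0.4387, -0.0111, 0.0615]
eef_rot: [3.142, -0.0, 1.571]
force: [-0.8, 0.2, -0.2]
width: 0.0514
grip_force: 0.0
```

```bash
python3 -m pendant '[[-0.2,0,0,1.5,0],[-0.2,0,0,3,0],[-0.2,0,0,4,0],[-0.2,0,0,4.3,0],[-0.2,0,0,4.3,0]]';  python3 - <<'E'
from h import *
o=[]
for n,(u,v) in (('scene',(305,195)),):
    a=cam(n)['image'][...,::-1]; o.append(cv2.resize(a[v-30:v+30,u-35:u+35],(700,600),interpolation=cv2.INTER_CUBIC))
cv2.imwrite('pics/g.png',np.hstack(o)); s=bot.sense();print(s['tool_pos'],s['width'],s['force'])
E
```

```text
t: 8.1
tool_pos: [0.4386, -0.011, 0.0182]
eef_rot: [-3.141, -0.0, 1.571]
force: [-0.2, -0.5, -0.3]
width: 0.0513
grip_force: 0.0
[ 0.43871967 -0.01101198  0.01843135] 0.051361205025260266 [ 0.57928061 -0.57677597 -0.12637971]
```

View pics/g.png

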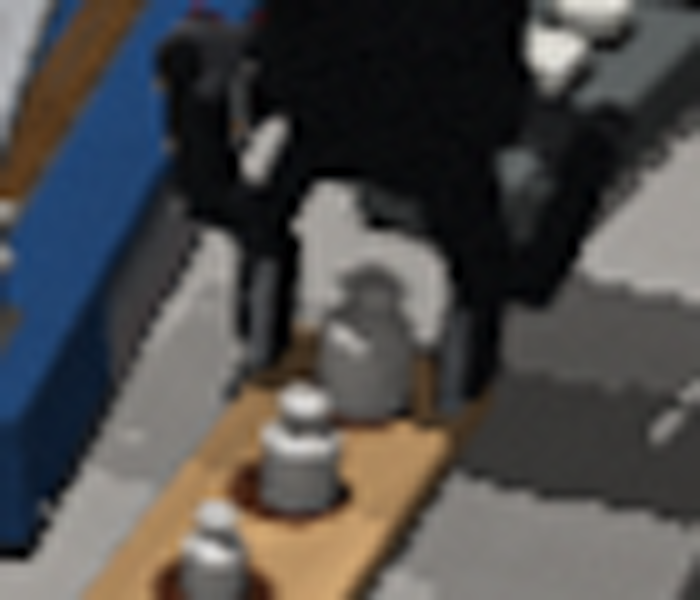

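The big weight at crop (368,350) stands centred between the two fingers at (262,320) and (465,350). The mid weight is clear of them. Closing.

```bash
python3 -m pendant '[[0,0,0,0,0],[0.2,0,0,0,0],[0.4,0,0,0,0],[0.6,0,0,0,0],[0.6,0,0,0,0]]'; python3 -m pendant '[[0.6,0,0,0,0],[0.6,0,0,0,0],[0.6,0,0,-0.5,0],[0.6,0,0,-1.5,0],[0.6,0,0,-2.5,0]]'
```

```text
t: 8.78
tool_pos: [0.4386, -0.011, 0.0187]
eef_rot: [3.141, 0.0, 1.571]
force: [-3.0, 0.4, 7.3]
width: 0.0256
grip_force: 58.4
t: 9.4
tool_pos: [0.4386, -0.011, 0.0441]
eef_rot: [3.141, 0.0, 1.571]
force: [-0.7, 0.2, -2.3]
width: 0.0257
grip_force: 59.2
```

```bash
python3 -m pendant '[[0.6,0,0,-2.5,0],[0.6,0,0,-6,0],[0.6,0,0,-9.5,0],[0.6,0,0,-12.5,0],[0.6,0,0,-13,0]]'; python3 -m pendant '[[0.6,2,0,0,0],[0.6,6,0.3,0,0],[0.6,11,0.6,0,0],[0.6,16,1,0,0],[0.6,21,1.5,0,0]]'; python3 -m pendant '[[0.6,5,0.5,0,0],[0.6,10,1,0,0],[0.6,15,1.5,0,0],[0.6,20,2,0,0],[0.6,24,2.5,0,0]]'
python3 - <<'E'
from h import *
a=cam('scene')['image'][...,::-1]; cv2.imwrite('pics/pan.png',cv2.resize(a[100:380,120:360],(600,600*280//240*6//7),interpolation=cv2.INTER_CUBIC))
c=cam('top');cv2.imwrite('pics/pant.png',c['image'][...,::-1])
s=bot.sense();print(s['tool_pos'],s['width'],s['force'])
E
```

```text
t: 10.02
tool_pos: [0.4392, -0.011, 0.1753]
eef_rot: [3.138, 0.0, 1.571]
force: [-0.5, -0.7, -2.7]
width: 0.0258
grip_force: 59.4
t: 10.65
tool_pos: [0.4531, 0.2005, 0.1723]
eef_rot: [-3.14, 0.0, 1.571]
force: [0.5, -1.3, -1.7]
width: 0.0259
grip_force: 59.3
t: 11.28
tool_pos: [0.478, 0.4407, 0.1717]
eef_rot: [-3.14, 0.001, 1.571]
force: [0.2, 0.1, -1.4]
width: 0.0256
grip_force: 59.3
[0.47759608 0.44180122 0.17106927] 0.02529387053833326 [-0.6595176  -0.04257883 -2.09799533]
```

View pics/pan.png

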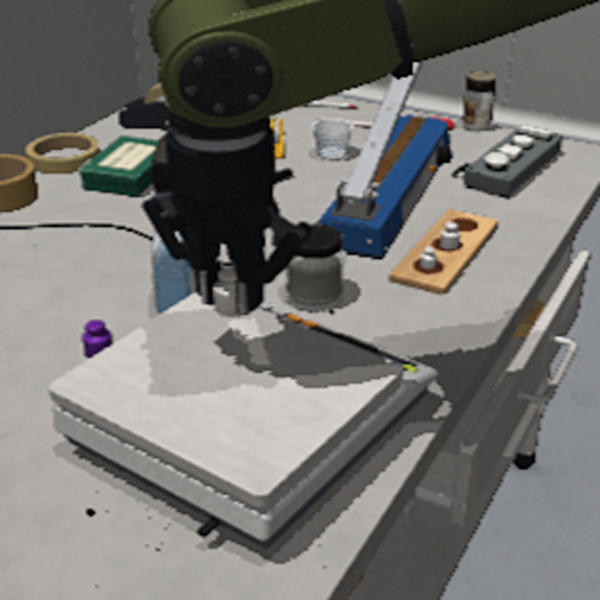

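The weight hangs upright between the fingers at (232,290) over the pan. Both other weights still stand at (428,260) and (450,235). Lowering it now.

```bash
python3 -m pendant '[[0.6,0.5,0,2,0],[0.6,0.5,0,4,0],[0.6,0.5,0,5.5,0],[0.6,0.5,0,6.5,0],[0.6,0.5,0,6.8,0]]';python3 -m pendant '[[0.6,0,0,0,0],[0.6,0,0,0.1,0],[0.6,0,0,0.2,0],[0.6,0,0,0.25,0],[0.6,0,0,0.25,0]]'
```

```text
t: 12.0
tool_pos: [0.4786, 0.4437, 0.1047]
eef_rot: [-3.141, 0.0, 1.57]
force: [-0.0, 0.4, -1.2]
width: 0.0255
grip_force: 59.4
t: 12.62
tool_pos: [0.4786, 0.444, 0.1028]
eef_rot: [-3.142, 0.0, 1.571]
force: [-0.4, 0.8, -2.5]
width: 0.0254
grip_force: 59.4
```

```bash
python3 -m pendant '[[0.6,0,0,0.05,0],[0.6,0,0,0.1,0],[0.6,0,0,0.2,0],[0.6,0,0,0.3,0],[0.6,0,0,0.3,0]]';python3 -m pendant '[[0.6,0,0,0.05,0],[0.6,0,0,0.1,0],[0.6,0,0,0.15,0],[0.6,0,0,0.2,0],[0.6,0,0,0.2,0]]'
```

```text
t: 13.25
tool_pos: [0.4785, 0.444, 0.0997]
eef_rot: [-3.141, 0.0, 1.571]
force: [0.1, 0.0, -2.3]
width: 0.0254
grip_force: 59.4
t: 13.88
tool_pos: [0.4786, 0.444, 0.0977]
eef_rot: [-3.142, 0.0, 1.571]
force: [-0.0, 0.3, -2.4]
width: 0.0254
grip_force: 59.4
```

```bash
python3 -m pendant '[[0.6,0,0,0.03,0],[0.6,0,0,0.06,0],[0.6,0,0,0.09,0],[0.6,0,0,0.1,0],[0.6,0,0,0.1,0]]'
```

```text
t: 14.5
tool_pos: [0.4786, 0.444, 0.0971]
eef_rot: [3.141, -0.0, 1.571]
force: [-2.1, -1.4, 2.9]
width: 0.0255
grip_force: 59.9
```

Contact with the pan at a few newtons. Releasing gently.

```bash
python3 -m pendant '[[0.35,0,0,0,0],[0.25,0,0,0,0],[0.1,0,0,0,0],[-0.1,0,0,0,0],[-0.2,0,0,0,0]]'; python3 -m pendant '[[-0.2,0,0,0,0],[-0.2,0,0,-0.5,0],[-0.2,0,0,-1.5,0],[-0.2,0,0,-3,0],[-0.2,0,0,-5,0]]';python3 -m pendant '[[-0.2,0,0,-3,0],[-0.2,0,0,-5,0],[-0.2,-4,0,-5,0],[-0.2,-9,-0.5,-5,0],[-0.2,-15,-1.5,-5,0]]'
python3 - <<'E'
from h import *
c=cam('scene');a=c['image'][...,::-1]; cv2.imwrite('pics/pl.png',cv2.resize(a[150:360,120:340],(660,630*10//11),interpolation=cv2.INTER_CUBIC))
c=cam('top')['image'][...,::-1]; cv2.imwrite('pics/plt.png',cv2.resize(c[160:250,100:200],(660,594),interpolation=cv2.INTER_CUBIC))
E
```

```text
t: 15.12
tool_pos: [0.4786, 0.444, 0.0968]
eef_rot: [-3.142, 0.0, 1.571]
force: [-0.2, -0.4, -0.2]
width: 0.0514
grip_force: 0.0
t: 15.75
tool_pos: [0.4786, 0.444, 0.1483]
eef_rot: [3.141, -0.0, 1.571]
force: [0.7, 0.7, -0.4]
width: 0.0513
grip_force: 0.0
t: 16.38
tool_pos: [0.4634, 0.2928, 0.198]
eef_rot: [3.14, -0.001, 1.571]
force: [1.7, -0.4, -0.2]
width: 0.0511
grip_force: 0.0
```

View pics/pl.png

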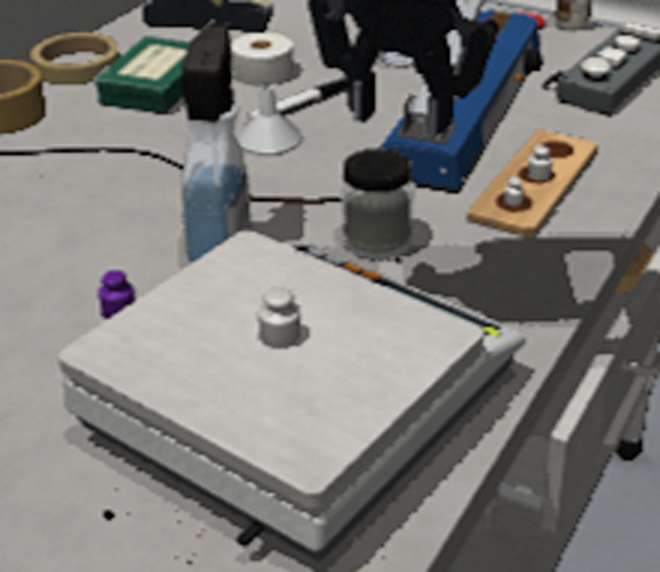

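View pics/plt.png

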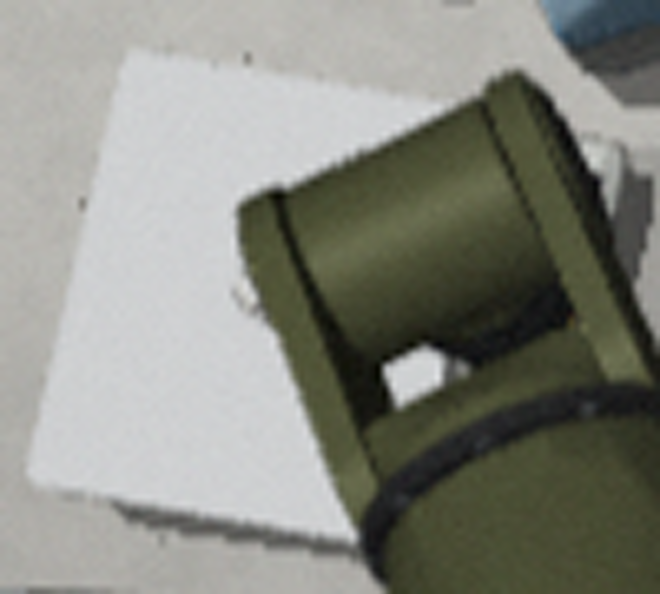

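The weight stands upright and free at (280,342), within a few pixels of the pan's middle (277,345). All bystanders are in place. Next is the square key.

```bash
python3 -m pendant '[[1,-5,-0.6,0,0],[1,-10,-1.2,0,0],[1,-15,-1.8,0,0],[1,-20,-1.8,0,0],[1,-25,-1.8,0,0]]'; python3 -m pendant '[[1,-5,0,0,0],[1,-10,0,0,0],[1,-15,0,0,0],[1,-20,0,2,0],[1,-23.7,0,5,0]]'; python3 -m pendant '[[1,0,0,3,0],[1,0,0,5,0],[1,0,0,6,0],[1,0,0,6,0],[1,0,0,6,0]]'
```

```text
t: 17.1
tool_pos: [0.4458, 0.0427, 0.1982]
eef_rot: [3.139, -0.0, 1.571]
force: [0.4, 0.2, -0.5]
width: -0.0001
grip_force: 0.0
t: 17.73
tool_pos: [0.4463, -0.1952, 0.1481]
eef_rot: [3.138, 0.002, 1.57]
force: [0.2, -0.2, -1.2]
width: -0.0002
grip_force: 0.0
t: 18.35
tool_pos: [0.4461, -0.1931, 0.0878]
eef_rot: [3.14, 0.001, 1.571]
force: [0.0, 0.6, 0.2]
width: -0.0005
grip_force: 0.0
```

```bash
python3 -m pendant '[[1,0,0,2,0],[1,0,0,3.5,0],[1,0,0,3.7,0],[1,0,0,3.7,0],[1,0,0,3.7,0]]'
```

```text
t: 18.98
tool_pos: [0.4459, -0.1931, 0.0504]
eef_rot: [3.141, 0.0, 1.571]
force: [-0.2, 0.7, 0.3]
width: 0.0003
grip_force: 0.0
```

```bash
python3 -m pendant '[[1,0,0,0.5,0],[1,0,0,0.92,0],[1,0,0,0.94,0],[1,0,0,0.94,0],[1,0,0,0.94,0]]'
```

```text
t: 19.6
tool_pos: [0.4461, -0.1932, 0.0413]
eef_rot: [3.14, 0.001, 1.571]
force: [-3.3, 1.7, 16.7]
width: 0.0001
grip_force: 8.3
```

```bash
python3 -m pendant '[[1,0,0,-2,0],[1,0,0,-4,0],[1,-4,-0.5,-4,0],[1,-8.5,-0.9,-4,0],[1,-8.5,-0.9,-4,0]]'; python3 -m pendant '[[1,0,0,0,0],[1,0,0,1.5,0],[1,0,0,3,0],[1,0,0,3.1,0],[1,0,0,3.1,0]]'
```

```text
t: 20.23
tool_pos: [0.436, -0.28, 0.08]
eef_rot: [-3.141, 0.0, 1.568]
force: [0.4, 0.8, 0.5]
width: -0.0001
grip_force: 0.0
t: 20.85
tool_pos: [0.4366, -0.2778, 0.0492]
eef_rot: [-3.141, -0.0, 1.571]
force: [-0.2, 0.1, 1.0]
width: -0.0
grip_force: 0.0
```

```bash
python3 -m pendant '[[1,0,0,0.5,0],[1,0,0,0.8,0],[1,0,0,0.82,0],[1,0,0,0.82,0],[1,0,0,0.82,0]]'
```

```text
t: 21.48
tool_pos: [0.437, -0.2782, 0.0416]
eef_rot: [3.14, 0.001, 1.571]
force: [2.9, 0.5, 5.8]
width: 0.0003
grip_force: 2.8
```

```bash
python3 -m pendant '[[1,0,0,0,0],[1,0,0,-2,0],[1,0,0,-5,0],[1,0,0,-9,0],[1,0,0,-12,0]]'; python3 -m pendant '[[1,0,0,0,0],[1,0,0,0,0],[1,0,0,0,0],[1,0,0,0,0],[1,0,0,0,0]]'; python3 -c "
from h import *
c=cam('scene')['image'][...,::-1]; a=cv2.resize(c[150:360,120:340],(660,572),interpolation=cv2.INTER_CUBIC); b=cv2.imread('pics/pl.png')
print('pan region change',np.abs(a[230:380,200:360].astype(int)-b[230:380,200:360]).mean()); print(bot.job_done())"
```

```text
t: 22.1
tool_pos: [0.4364, -0.2779, 0.1623]
eef_rot: [-3.141, -0.0, 1.571]
force: [-0.2, -0.2, -0.8]
width: 0.0002
grip_force: 0.0
t: 22.72
tool_pos: [0.4365, -0.2779, 0.1608]
eef_rot: [-3.141, -0.0, 1.571]
force: [-0.8, 0.0, 0.1]
width: 0.0001
grip_force: 0.0
pan region change 4.230388888888889
the job is handed in; nothing more can be done
None
```

I pressed bar, round, square and bar in order, with the big weight set upright near the middle of the pan before the square key, and handed the job in at about 23 s; no verdict came back.

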